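# Seat the brake pad in its caliper bracket

## Robot

A 7-joint arm with a two-finger parallel gripper is mounted at the origin on the work surface. World frame = base frame: x ahead of the robot, y to its left, z up, the work surface at z = 0. Lengths are in m, angles in rad, forces in N, time in s.
With the tool pointing down it reaches from about 0.4 to 0.85 m from the base axis. Payload 4.5 kg.
Tool frame: the origin (TCP) lies midway between the tips of the shut fingers; the grasp point (between the pads) lies 19 mm behind it; z points along the fingers, y is the direction in which the jaws open and shut (so a half turn about z gives the same grasp; the last joint's range is limited). The gripper opens to 88 mm and grips with 3 to 60 N. Pads are 18 mm wide; open, the fingers measure 123 mm over their backs; the gripper's body (75 mm by 187 mm) begins 45 mm behind the grasp point.
Start: joints at [1.167, 0.689, -0.195, 1.565, 0.157, 0.902, -0.215], TCP at [0.265, -0.566, 0.239] pointing down, gripper open.
Joint ranges: [-3.01, 3.01], [-0.46, 2.08], [-1.47, 1.51], [0.13, 2.56], [-1, 4.14], [0.04, 2.09], [-2.66, 2.66]. Speed limits (rad/s): [2.57, 2.57, 3.14, 3.14, 3.14, 3.14, 3.14].

## Interface

Orientations are given as a unit quaternion [x, y, z, w].
In Python, from plant import r gives the robot as it stands.
- The arm moves only by the tool play_rows, never from a script. Its argument "targets" is a list of rows, each an object of numbers: "jaw": the closure, from 0 (fully open) to 1 (shut); "dx", "dy", "dz": the shift along the tool's x, y, z in m; "yaw": the turn about the tool's z in rad. A call has exactly 5 rows; each row shifts and turns the pose as measured when the row begins, along the tool's axes as they then stand; what a row does not reach is not made up. A row lasts 1/10 s, in which the tool goes at most 50 mm and 8.59 degrees, less where a joint would pass 70% of its speed; a pose out of reach is approached as far as the arm can. A call with a gripper value outside its range is refused whole. The fingers move at their own pace and stop on an object; "squeeze" is the grip in N (left out, the last holds). Time passes only in rows, so rows that do not move let the fingers close, or fill a call up. It gives the time, the measured TCP pose, the force and the opening at its end, in the units of the state.
- r.get_state(): the state, without advancing time (a new reading comes with each control period).
- r.snapshot(name): name is "scene" or "top"; returns a dict with "frame" (480x640x3 uint8, red, green, blue), "z_map" (480x640 float32, m along the optical axis (not along the pixel's ray), 0 where there is no reading), "mtx" (3x3 intrinsics, pixels), "dist_coeffs" ([k1, k2, p1, p2, k3] as OpenCV has them; the pictures are not rectified), "position" and "orientation" of the camera in the world. Camera axes: x right, y up, looking along -z (the intrinsics and any distortion apply to the point x, -y, -z); pixel columns grow to the right and rows downward; lengths in m; the calibration is good to about 2 mm. A picture is of the moment at which its call begins.
- r.finish_job(): hands the job in, once; it reports no verdict.
The state is a dict: "clock": time; "q": joint angles; "qd": joint speeds; "joint_torque": joint torques, N m; "tool_pos": TCP position; "eef_rot": TCP orientation; "contact_force": force on the tool from outside, world axes, zero at the start; "moment": the same for the moment, N m; "opening": opening from 0.0 (shut) to 1.0 (fully open).
Only numpy, scipy, OpenCV 4.12 (cv2) and the standard library are available. Lean on these libraries where they do the work, as an engineer would, in place of code of your own. Each camera call takes 0.05 s, during which the arm holds its last target.

## Task

Take the larger of the two brake pads off the bench and fit it in the caliper bracket, lining side up: an ear in each spring-clip slot, pressed down until it sits flat and fully home on both seats, then let go. Set it in rather than dropping it, and leave the smaller pad and the tin where they are.

Things in the scene. Friction and masses are not known exactly. Their poses are not given: they have to be found in the camera images.
- pad: Larger brake pad, flat on the bench. Dark steel plate 6 mm thick, 92 (y) x 46 (x) mm, plus an ear at each end (24 mm long, 16 mm wide in x): 140 mm over the ears. Brown-grey lining on top, 46 mm wide, 84 mm long, grooved across the middle; 18 mm high in all, 0.33 kg. Origin: centre of underside; y along its length, z up; same either way round. Grip its 46 mm width from above, mid-length.
- seat (a point): Where the pad's origin sits when home, pad y along this y: centre of the fixed dark iron bracket (long axis y), 30 mm above the bench. Ears rest on ledges at y = +-44 to 80 mm, level with this point; end walls +-80. Slot sides: steel spring clips, 12 mm apart, flared to 36 mm apart 37 mm up; each yields 12 mm. Push down 5 to 15 N. Between ledges free for fingers, 14 mm deep. Iron tops 32 mm up.
- small_pad: Smaller brake pad of the same make-up, for another axle, lying flat on the bench: 84 mm long over the ears, 34 mm wide, 16 mm high. Origin: centre of its underside, y along its length. Not needed.
- tin: Closed round tin standing on the bench beyond the bracket, 64 mm in diameter, 70 mm high. Origin: centre of its underside. Not needed.
Things that resemble listed ones, but are neither listed nor needed, are in the scene too. Leave any orange or turquoise look-alike of the pad alone.

How it is judged:
At the end, for the whole second after the job is handed in: The larger pad lies at rest in the bracket, lining up and flat within 0.05 rad, its underside within 3 mm of the seat's height, its centre within 15 mm of the seat's centre and its length within 0.175 rad (10 degrees) of the bracket's (horizontal distance between pad and seat below 0.015 m and z of pad in the frame of seat between -0.003 and 0.003 m and angle between the y axis of pad and the y axis of seat, either way round below 0.175 rad and angle between pad's own z axis and vertical below 0.05 rad and linear speed of pad below 0.02 m/s); the robot touches nothing.
It fails at once if the pad is dropped (falls free at over 0.6 m/s, some 20 mm of fall) (linear speed of pad above 0.6 m/s and contact force between pad and the fingers below 0.05 N).
It fails at once if the smaller pad is moved by more than 30 mm (distance of small_pad from where it was at the start of the episode above 0.03 m).
It fails at once if the tin is moved by more than 30 mm or tipped over (distance of tin from where it was at the start of the episode above 0.03 m or angle between tin's own z axis and vertical above 0.5 rad).
It also fails if it takes over 38 s, if anything falls off the work surface, if the arm or the gripper's body presses on something with over 40 N, if the wrist force passes 120 N, or if a joint passes its speed limit or range.

## Working session

There is one attempt and no reset: what is moved stays moved. The work goes in short steps, Python scripts to look and compute and a tool call to move; the robot and the scene stay as the last step left them, time stands still between calls to the robot, and variables do not carry over. Pictures are saved under pics/ and viewed, and the job is handed in when it is done.

Besides the shell and the picture viewer there is one more tool, called after "Request:" as a command line: name --argument value ..., lists and objects as JSON in quotes. play_rows: Moves the arm, as the interface text tells. Its arguments: {"type":"object","properties":{"targets":{"type":"array"},"squeeze":{"type":"number"}},"required":["targets"]}

```bash
mkdir -p pics; cat > h.py <<'E'
import numpy as np,cv2,pickle
from scipy.spatial.transform import Rotation as R
from plant import r
def snap(n,f):
    s=r.snapshot(n); cv2.imwrite(f'pics/{f}.png',s['frame'][:,:,::-1]); pickle.dump(s,open(f'{f}.pkl','wb')); return s
def rays(s,px):
    px=np.asarray(px,float).reshape(-1,1,2)
    u=cv2.undistortPoints(px,np.array(s['mtx'],float),np.array(s['dist_coeffs'],float)).reshape(-1,2)
    d=np.c_[u[:,0],-u[:,1],-np.ones(len(u))]
    return R.from_quat(s['orientation']).apply(d)
def onplane(s,px,z):
    d=rays(s,px);p=np.array(s['position'],float)
    return p+d*((z-p[2])/d[:,2])[:,None]
def cloud(s):
    v,u=np.mgrid[:480,:640]; z=s['z_map']
    d=rays(s,np.c_[u.ravel(),v.ravel()])
    return (np.array(s['position'])+d*z.ravel()[:,None]).reshape(480,640,3)
E
python3 - <<'E'
from h import *
for n in('top','scene'):
    s=snap(n,n+'0');print(n,s['position'],s['orientation'],s['mtx'],s['dist_coeffs'])
st=r.get_state();print(st)
E
```

```text
top [ 0.41604408 -0.04063239  0.85200894] [ 0.06277455 -0.07378504 -0.69650203  0.71098526] [[493.98650202   0.         311.20196312]
 [  0.         493.98650202 234.55748684]
 [  0.           0.           1.        ]] [-0.00017432  0.          0.          0.          0.        ]
scene [ 1.14394946 -0.12193464  0.89513235] [0.2245646  0.20470116 0.62787035 0.71655216] [[499.82787292   0.         323.87230298]
 [  0.         499.82787292 238.63176935]
 [  0.           0.           1.        ]] [-0.13846858  0.          0.          0.          0.        ]
{'clock': 0.1, 'q': array([ 1.16679559,  0.68990709, -0.19451072,  1.56626119,  0.15735463,
        0.90247643, -0.21512471]), 'qd': array([ 0.0017013 , -0.00109502, -0.00049455, -0.00336181, -0.00116621,
        0.00151144,  0.00019589]), 'joint_torque': array([-2.67197916e-03, -5.28492987e+01, -1.27159372e+00, -1.53834933e+01,
       -5.26230270e-02,  1.94629363e-03,  2.89759794e-05]), 'tool_pos': array([ 0.26466975, -0.56556248,  0.23798001]), 'eef_rot': array([ 9.76127716e-01,  2.17195754e-01, -2.60037263e-04, -7.86338274e-04]), 'contact_force': array([-0.25424325,  0.46406617,  0.64232902]), 'moment': array([ 0.01106448,  0.00778952, -0.0142077 ]), 'opening': 1.0022565986353285}
```

View pics/top0.png

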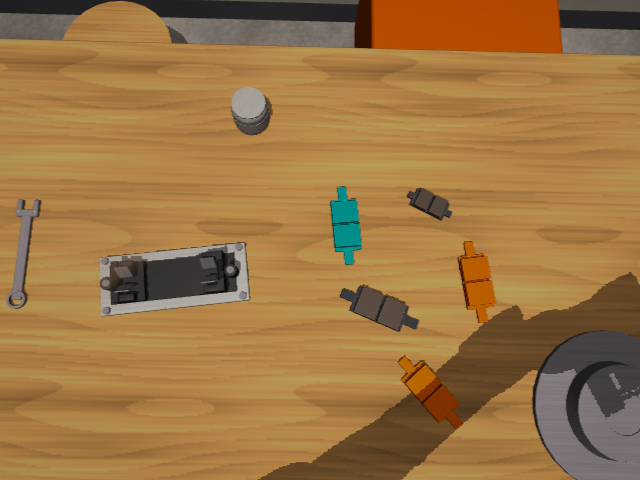

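View pics/scene0.png

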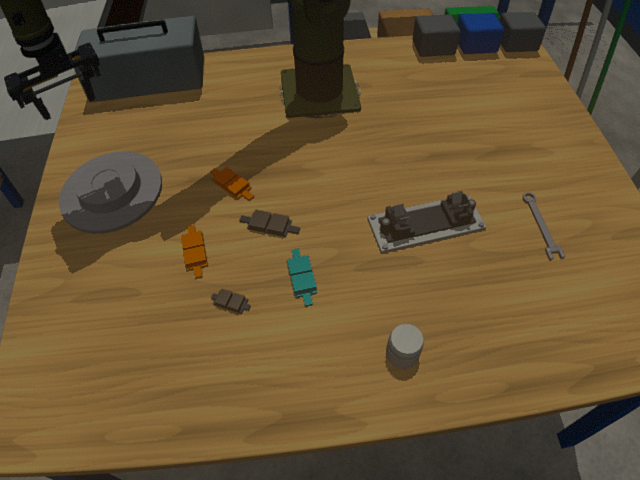

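The top view shows the large brown-grey pad near (380,308), the small pad near (430,204), the bracket around (175,278) and the tin near (250,108). The orange and turquoise pads are decoys.

```bash
cat > m.py <<'E'
from h import *
s=pickle.load(open('top0.pkl','rb'))
f=s['frame']; hsv=cv2.cvtColor(f,cv2.COLOR_RGB2HSV)
P=cloud(s)
print('bench z',np.median(P[330:350,150:300,2]))
def rep(m,nm,z):
    c,_=cv2.findContours(m.astype(np.uint8),cv2.RETR_EXTERNAL,cv2.CHAIN_APPROX_NONE)
    c=max(c,key=cv2.contourArea); w=onplane(s,c.reshape(-1,2),z)[:,:2]
    b=cv2.minAreaRect((w*1000).astype(np.float32)); print(nm,cv2.contourArea(c),b, 'box',cv2.boxPoints(b).tolist())
sub=np.zeros((480,640),bool); sub[275:340,330:425]=1
dark=(hsv[...,1]<110)&(hsv[...,2]<120)
rep(dark&sub,'pad dark @6mm',.006)
zt=(P[...,2]>.012)&(P[...,2]<.03)
rep(zt&sub,'pad top by z @18mm',.018)
pp=P[zt&sub];print(pp.mean(0))
sub[:]=0; sub[235:325,90:260]=1
Z=P[...,2]
print(np.round(np.percentile(Z[sub],[5,25,50,75,90,95,99]),4))
light=(hsv[...,1]<60)&(hsv[...,2]>120)
plate=sub&((hsv[...,1]<60))
rep(plate,'plate',.0)
for y0,y1,x0,x1 in [(230,330,90,260),(270,345,330,430)]:
    z=np.clip(Z[y0:y1,x0:x1]*1000,0,80)
    a=cv2.resize(f[y0:y1,x0:x1,::-1],None,fx=4.5,fy=4.5,interpolation=cv2.INTER_CUBIC)
    b=cv2.resize(cv2.applyColorMap((z*3).astype(np.uint8),cv2.COLORMAP_JET),None,fx=4.5,fy=4.5,interpolation=cv2.INTER_NEAREST)
    cv2.imwrite(f'pics/crop_{x0}.png',np.vstack([a,b])[:, :800] if 0 else cv2.resize(np.vstack([a,b]),None,fx=.65,fy=.65))
np.set_printoptions(linewidth=250,suppress=True)
print((Z[244:312:4,100:250:6]*1000).round().astype(int))
E
python3 m.py
```

```text
bench z -0.0003710926954436089
pad dark @6mm 1660.0 ((457.4779968261719, -169.78465270996094), (139.15451049804688, 46.934844970703125), 67.85001373291016) box [[409.50958251953125, -225.37913513183594], [452.98065185546875, -243.07508850097656], [505.4464111328125, -114.19017028808594], [461.975341796875, -96.49421691894531]]
pad top by z @18mm 596.5 ((448.9476318359375, -189.30555725097656), (38.3095817565918, 46.2525520324707), 67.70993041992188) box [[420.2841491699219, -198.25732421875], [463.0804748535156, -215.80072021484375], [477.6111145019531, -180.35379028320312], [434.8147888183594, -162.81039428710938]]
[ 0.45673336 -0.17002325  0.01796566]
[-0.0023 -0.0002  0.0087  0.0161  0.0444  0.0507  0.0644]
plate 7735.0 ((501.3543701171875, 182.24002075195312), (100.46617126464844, 250.993896484375), 7.367209434509277) box [[435.4437561035156, 300.2596740722656], [467.6282043457031, 51.337799072265625], [567.2650146484375, 64.22036743164062], [535.08056640625, 313.1422424316406]]
[[ -2  -1   1   0  -2  -1   0   0   0  -1  -2  -1   0  -1   0  -2  -2  -2  -1   0   2   8   8  13   8]
[... 949 characters left out ...]
  45  28  29  16  17  16  15  16  16  16  16  14  27  30  48  51  24  15  10  10]
 [ 12  43  61  56  59  57  28  29  16  14  17  15  16  16  15  16  15  29  46  46  51  29  16   9  10]
 [  5  10  51  47  31  28  29  27  19  14  15  15  17  14  18  14  16  31  42  27  21  10   8   9   9]
 [ -3  10  48  50  47  44  36  29  16  16  17  16  16  17  15  10   7   8  10  10   8  12   9  11  14]
 [  1   7  51  49  49  45  33  25  13   8   9  10  11  11  11  13  11   9  10  11   8  10   8   8   9]
 [ -3  11  14   7   9   9   9  13   8   8  10   7  12  10   6   7  10  10   8  -1   0  -1   0  -1   1]
 [  0  14   7  10  10   9  10  11   8  10   9  12   8   0  -2   1  -3  -1  -1  -1   1   0  -2   0  -1]]
```

View pics/crop_90.png

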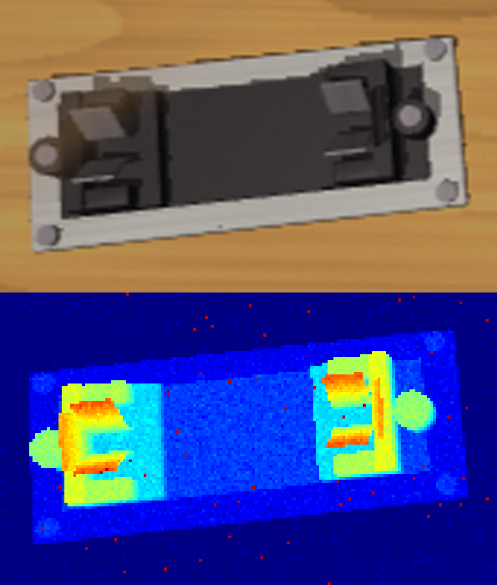

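```bash
cat > b.py <<'E'
from h import *
s=pickle.load(open('top0.pkl','rb'));P=cloud(s)
np.set_printoptions(linewidth=200,suppress=True,precision=4)
k=2.925
c=np.array([[29,81],[455,37],[467,204],[33,250]])/k+[90,230]
w=onplane(s,c,.0095)[:,:2];print('plate corners',w,'ctr',w.mean(0))
e=(w[0]-w[1]+w[3]-w[2])/2; ang=np.degrees(np.arctan2(e[1],e[0]));print('len',np.linalg.norm(e),'ang',ang)
# from cloud: plate outline
def br(P,z0,z1,C,a,lim=(.06,.14)):
    a=np.radians(a);Y=np.array([np.cos(a),np.sin(a)]);X=np.array([Y[1],-Y[0]])
    Q=P.reshape(-1,3);d=Q[:,:2]-C
    q=np.c_[d@X,d@Y,Q[:,2]]
    return q[(abs(q[:,0])<lim[0])&(abs(q[:,1])<lim[1])&(q[:,2]>z0)&(q[:,2]<z1)]
C=w.mean(0)
for nm,PP in (('top',P),('scene',cloud(pickle.load(open('scene0.pkl','rb'))))):
    for z0,z1 in((.006,.012),(.025,.034),(.036,.049),(.05,.075)):
        q=br(PP,z0,z1,C,ang)
        lo=q[q[:,1]<0];hi=q[q[:,1]>0]
        print(nm,z0,len(q),'-side x,y ranges',np.percentile(lo,[1,50,99],axis=0)[:,:2].ravel(),'+',np.percentile(hi,[1,50,99],axis=0)[:,:2].ravel())
    # clip gap: x of high pts by z bins
    q=br(PP,.033,.075,C,ang)
    for sgn in(-1,1):
        qq=q[(sgn*q[:,1]>.045)&(sgn*q[:,1]<.078)]
        for zz in np.arange(.036,.072,.006):
            g=qq[abs(qq[:,2]-zz)<.003]
            for xs in(-1,1):
                h=g[(g[:,0]*xs>0)&(abs(g[:,0])<.03)]
                print(sgn,round(zz,3),xs,len(h),np.percentile(h[:,0],[5,50,95]) if len(h) else '',end=' | ')
            print()
pad=pickle.load(open('scene0.pkl','rb'));S=cloud(pad)
m=(abs(S[...,0]-.457)<.06)&(abs(S[...,1]+.17)<.06)&(S[...,2]>.013)&(S[...,2]<.025)
print('scene pad top',S[m].mean(0), cv2.minAreaRect((S[m][:,:2]*1000).astype(np.float32)))
E
python3 b.py
```

```text
plate corners [[0.5329 0.3082]
 [0.5644 0.061 ]
 [0.4666 0.0497]
 [0.4356 0.2961]] ctr [0.4999 0.1787]
len 0.24879402192800928 ang 97.22937570957326
top 0.006 3064 -side x,y ranges [-0.0486 -0.1232 -0.0151 -0.0787  0.0506 -0.0015] + [-0.049   0.0013 -0.0236  0.0678  0.0503  0.1251]
top 0.025 956 -side x,y ranges [-0.0319 -0.1093 -0.001  -0.0511  0.0329 -0.0426] + [-0.0321  0.0451  0.0002  0.0557  0.0327  0.0822]
top 0.036 937 -side x,y ranges [-0.0319 -0.109   0.0006 -0.0766  0.0336 -0.0556] + [-0.0322  0.0572 -0.0008  0.0762  0.0334  0.1109]
top 0.05 796 -side x,y ranges [-0.0314 -0.0884  0.0061 -0.0791  0.0325 -0.0559] + [-0.0297  0.0587  0.0052  0.0813  0.0314  0.0905]
-1 0.036 -1 0  | -1 0.036 1 9 [0.0054 0.0071 0.0219] | 
-1 0.042 -1 18 [-0.0288 -0.0215 -0.005 ] | -1 0.042 1 18 [0.0071 0.0082 0.0282] | 
-1 0.048 -1 90 [-0.0291 -0.0241 -0.0064] | -1 0.048 1 78 [0.0078 0.0249 0.029 ] | 
-1 0.054 -1 19 [-0.0113 -0.0101 -0.0087] | -1 0.054 1 37 [0.0111 0.0126 0.0147] | 
-1 0.06 -1 19 [-0.0145 -0.0128 -0.0118] | -1 0.06 1 32 [0.0137 0.0155 0.0172] | 
-1 0.066 -1 34 [-0.0182 -0.0168 -
[... 1490 characters left out ...]
066 -1 28 [-0.0178 -0.0147 -0.0119] | -1 0.066 1 11 [0.0194 0.0206 0.0225] | 
1 0.036 -1 26 [-0.0258 -0.0148 -0.0032] | 1 0.036 1 16 [0.0058 0.0095 0.0281] | 
1 0.042 -1 21 [-0.0268 -0.006  -0.0023] | 1 0.042 1 15 [0.0069 0.011  0.0278] | 
1 0.048 -1 36 [-0.0273 -0.0067 -0.0023] | 1 0.048 1 26 [0.011  0.0268 0.0298] | 
1 0.054 -1 20 [-0.0121 -0.0085 -0.0061] | 1 0.054 1 3 [0.0123 0.0124 0.014 ] | 
1 0.06 -1 21 [-0.0134 -0.0112 -0.0075] | 1 0.06 1 4 [0.0153 0.0179 0.0194] | 
1 0.066 -1 19 [-0.0172 -0.0143 -0.0123] | 1 0.066 1 7 [0.0193 0.0217 0.0235] | 
scene pad top [ 0.4597 -0.1676  0.0178] ((458.7948303222656, -167.86907958984375), (78.22525787353516, 49.53825759887695), 67.84938049316406)
```

```bash
python3 - <<'E'
from h import *
f=cv2.imread('pics/scene0.png')[180:260,350:500]
cv2.imwrite('pics/sc.png',cv2.resize(f,None,fx=5,fy=5,interpolation=cv2.INTER_CUBIC))
E
```

```text
(no output)
```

View pics/sc.png

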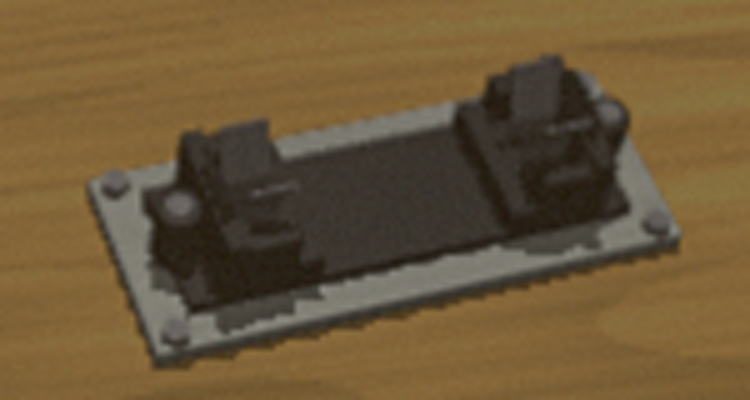

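```bash
cat > to.py <<'E'
import sys
from h import *
# to.py x y z jawdeg : remaining delta in tool axes
x,y,z,j=map(float,sys.argv[1:5])
st=r.get_state();p=np.array(st['tool_pos']);q=R.from_quat(st['eef_rot'])
d=q.inv().apply(np.array([x,y,z])-p)
ty=q.apply([0,1,0]);a=np.degrees(np.arctan2(ty[1],ty[0]))
w=(j-a+90)%180-90
print('t',round(st['clock'],2),'p',p.round(4),'jaw',a.round(2),'tilt',np.round(q.apply([0,0,1]),4),'F',np.round(st['contact_force'],1),'open',round(st['opening'],3),'q7',st['q'][6].round(2))
print('delta tool',d.round(4),'yaw',round(-np.radians(w),4))
# even split plan, n rows with the yaw spread
n=int(sys.argv[5]) if len(sys.argv)>5 else 0
for i in range(n):
    yw=-np.radians(w)/n
    qi=q*R.from_euler('z',yw*i)
    print(np.round(qi.inv().apply((np.array([x,y,z])-p)/n),3),round(yw,3))
E
python3 to.py .458 -.169 .12 -22.15 10
```

```text
t 0.1 p [ 0.2647 -0.5656  0.238 ] jaw -64.91 tilt [-8.0e-04  1.4e-03 -1.0e+00] F [-0.3  0.5  0.6] open 1.002 q7 -0.22
delta tool [ 0.3433 -0.277   0.1184] yaw -0.7463
[ 0.034 -0.028  0.012] -0.075
[ 0.036 -0.025  0.012] -0.075
[ 0.038 -0.022  0.012] -0.075
[ 0.04  -0.019  0.012] -0.075
[ 0.041 -0.016  0.012] -0.075
[ 0.042 -0.013  0.012] -0.075
[ 0.043 -0.01   0.012] -0.075
[ 0.044 -0.007  0.012] -0.075
[ 0.044 -0.004  0.012] -0.075
[ 0.044 -0.     0.012] -0.075
```

Request:
play_rows --targets '[{"jaw": 0,"dx": 0.034,"dy": -0.028,"dz": 0.012,"yaw": -0.075},{"jaw": 0,"dx": 0.036,"dy": -0.025,"dz": 0.012,"yaw": -0.075},{"jaw": 0,"dx": 0.038,"dy": -0.022,"dz": 0.012,"yaw": -0.075},{"jaw": 0,"dx": 0.04,"dy": -0.019,"dz": 0.012,"yaw": -0.075},{"jaw": 0,"dx": 0.041,"dy": -0.016,"dz": 0.012,"yaw": -0.075}]'

```text
clock: 0.6
tool_pos: [0.3592, -0.3703, 0.1751]
eef_rot: [0.919, 0.394, -0.002, 0.003]
contact_force: [0.8, 0.2, -0.8]
opening: 0.999
```

```bash
python3 to.py .458 -.169 .12 -22.15 8
```

```text
t 0.6 p [ 0.3592 -0.3703  0.1751] jaw -43.54 tilt [-0.0011 -0.0061 -1.    ] F [ 0.8  0.2 -0.8] open 0.999 q7 -0.33
delta tool [ 0.2142 -0.0672  0.0537] yaw -0.3733
[ 0.027 -0.008  0.007] -0.047
[ 0.027 -0.007  0.007] -0.047
[ 0.027 -0.006  0.007] -0.047
[ 0.028 -0.005  0.007] -0.047
[ 0.028 -0.003  0.007] -0.047
[ 0.028 -0.002  0.007] -0.047
[ 0.028 -0.001  0.007] -0.047
[0.028 0.001 0.007] -0.047
```

Request:
play_rows --targets '[{"jaw": 0,"dx": 0.043,"dy": -0.012,"dz": 0.01,"yaw": -0.075},{"jaw": 0,"dx": 0.043,"dy": -0.01,"dz": 0.01,"yaw": -0.075},{"jaw": 0,"dx": 0.044,"dy": -0.007,"dz": 0.01,"yaw": -0.075},{"jaw": 0,"dx": 0.044,"dy": -0.003,"dz": 0.01,"yaw": -0.075},{"jaw": 0,"dx": 0.044,"dy": 0,"dz": 0.01,"yaw": -0.075}]'

```text
clock: 1.1
tool_pos: [0.4593, -0.1638, 0.1209]
eef_rot: [0.825, 0.565, -0.002, 0.001]
contact_force: [0.6, -0.5, 0.2]
opening: 1.0
```

```bash
python3 to.py .458 -.169 .12 -22.15
```

```text
t 1.1 p [ 0.4593 -0.1638  0.1209] jaw -21.26 tilt [-0.002  -0.0047 -1.    ] F [ 0.6 -0.5  0.2] open 1.0 q7 -0.52
delta tool [-0.0053  0.0006  0.001 ] yaw 0.0155
```

Request:
play_rows --targets '[{"jaw": 0,"dx": -0.003,"dy": 0,"dz": 0.03,"yaw": 0.015},{"jaw": 0,"dx": -0.002,"dy": 0.001,"dz": 0.03,"yaw": 0},{"jaw": 0,"dx": 0,"dy": 0,"dz": 0.025,"yaw": 0},{"jaw": 0,"dx": 0,"dy": 0,"dz": 0.015,"yaw": 0},{"jaw": 0,"dx": 0,"dy": 0,"dz": 0.006,"yaw": 0}]'

```text
clock: 1.6
tool_pos: [0.465, -0.1581, 0.0103]
eef_rot: [0.824, 0.566, 0.002, 0.001]
contact_force: [-0.2, 0.2, 0.6]
opening: 1.001
```

```bash
python3 to.py .458 -.169 .004 -22.15; python3 -c "
from h import *
for n in ('top','scene'):
    s=snap(n,n+'1')
a=cv2.imread('pics/top1.png')[200:400,280:480];b=cv2.imread('pics/scene1.png')[150:350,170:370]
cv2.imwrite('pics/g1.png',cv2.resize(np.hstack([a,b]),None,fx=2,fy=2))
"
```

```text
t 1.6 p [ 0.465  -0.1581  0.0103] jaw -21.03 tilt [ 0.0042  0.0015 -1.    ] F [-0.2  0.2  0.6] open 1.001 q7 -0.59
delta tool [-0.0127 -0.0026  0.0062] yaw 0.0196
```

View pics/g1.png

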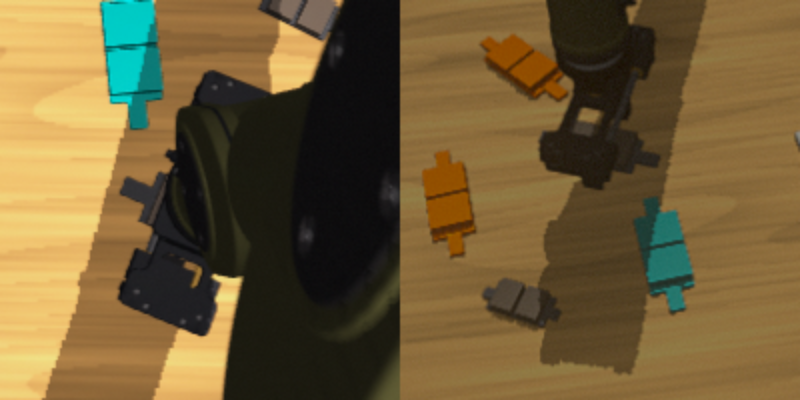

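Both views show the fingers straddling the large pad: left panel near (160,225), right panel near (600,145). Clear of the decoys. I'll trim the offset and close.

Request:
play_rows --targets '[{"jaw": 0,"dx": -0.007,"dy": -0.0015,"dz": 0.002,"yaw": 0.01},{"jaw": 0,"dx": -0.004,"dy": -0.001,"dz": 0.002,"yaw": 0.01},{"jaw": 0,"dx": -0.001,"dy": 0,"dz": 0.001,"yaw": 0},{"jaw": 0,"dx": 0,"dy": 0,"dz": 0,"yaw": 0},{"jaw": 0,"dx": 0,"dy": 0,"dz": 0,"yaw": 0}]'

```text
clock: 2.2
tool_pos: [0.4589, -0.1714, 0.0085]
eef_rot: [0.831, 0.556, 0.004, 0.003]
contact_force: [0.5, 0.5, 0.5]
opening: 1.001
```

```bash
python3 to.py .458 -.169 .004 -22.15
```

```text
t 2.2 p [ 0.4589 -0.1714  0.0085] jaw -22.47 tilt [ 9.e-03 -2.e-04 -1.e+00] F [0.5 0.5 0.5] open 1.001 q7 -0.59
delta tool [ 0.0018 -0.0018  0.0045] yaw -0.0055
```

Request:
play_rows --squeeze 30 --targets '[{"jaw": 0,"dx": 0.001,"dy": -0.001,"dz": 0.002,"yaw": 0},{"jaw": 0,"dx": 0,"dy": 0,"dz": 0.002,"yaw": 0},{"jaw": 0.3,"dx": 0,"dy": 0,"dz": 0.001,"yaw": 0},{"jaw": 0.7,"dx": 0,"dy": 0,"dz": 0,"yaw": 0},{"jaw": 0.7,"dx": 0,"dy": 0,"dz": 0,"yaw": 0}]'

```text
clock: 2.7
tool_pos: [0.4589, -0.1694, 0.0034]
eef_rot: [0.831, 0.556, 0.004, 0.003]
contact_force: [-0.2, 0.3, 0.7]
opening: 0.753
```

Request:
play_rows --squeeze 40 --targets '[{"jaw": 1,"dx": 0,"dy": 0,"dz": 0,"yaw": 0},{"jaw": 1,"dx": 0,"dy": 0,"dz": 0,"yaw": 0},{"jaw": 1,"dx": 0,"dy": 0,"dz": 0,"yaw": 0},{"jaw": 1,"dx": 0,"dy": 0,"dz": 0,"yaw": 0},{"jaw": 1,"dx": 0,"dy": 0,"dz": 0,"yaw": 0}]'

```text
clock: 3.2
tool_pos: [0.4583, -0.1692, 0.0033]
eef_rot: [0.831, 0.556, 0.004, 0.002]
contact_force: [0.6, 0.2, -0.4]
opening: 0.517
```

```bash
python3 to.py .458 -.169 .004 -22.15
```

```text
t 3.2 p [ 0.4583 -0.1692  0.0033] jaw -22.4 tilt [ 8.8e-03  5.0e-04 -1.0e+00] F [ 0.6  0.2 -0.4] open 0.517 q7 -0.6
delta tool [ 0.0001 -0.0004 -0.0007] yaw -0.0044
```

Opening is 0.517, about 45.5 mm, so the jaws are on the 46 mm width. Lifting.

Request:
play_rows --targets '[{"jaw": 1,"dx": 0,"dy": 0,"dz": -0.01,"yaw": 0},{"jaw": 1,"dx": 0,"dy": 0,"dz": -0.025,"yaw": 0},{"jaw": 1,"dx": 0,"dy": 0,"dz": -0.03,"yaw": 0},{"jaw": 1,"dx": 0,"dy": 0,"dz": -0.03,"yaw": 0},{"jaw": 1,"dx": 0,"dy": 0,"dz": -0.02,"yaw": 0}]'

```text
clock: 3.7
tool_pos: [0.4547, -0.1686, 0.1207]
eef_rot: [0.831, 0.557, 0.001, -0.0]
contact_force: [0.0, 0.3, -3.2]
opening: 0.517
```

```bash
python3 to.py .501 .1805 .14 7.23 10; python3 -c "
from h import *
for n in ('top','scene'):
    s=snap(n,n+'2')
"
```

```text
t 3.7 p [ 0.4547 -0.1686  0.1207] jaw -22.34 tilt [ 7.0e-04  1.2e-03 -1.0e+00] F [ 0.   0.3 -3.2] open 0.517 q7 -0.54
delta tool [ 0.3406 -0.0899 -0.0189] yaw -0.516
[ 0.034 -0.009 -0.002] -0.052
[ 0.034 -0.007 -0.002] -0.052
[ 0.035 -0.005 -0.002] -0.052
[ 0.035 -0.004 -0.002] -0.052
[ 0.035 -0.002 -0.002] -0.052
[ 0.035 -0.    -0.002] -0.052
[ 0.035  0.002 -0.002] -0.052
[ 0.035  0.004 -0.002] -0.052
[ 0.035  0.005 -0.002] -0.052
[ 0.034  0.007 -0.002] -0.052
```

View pics/scene2.png

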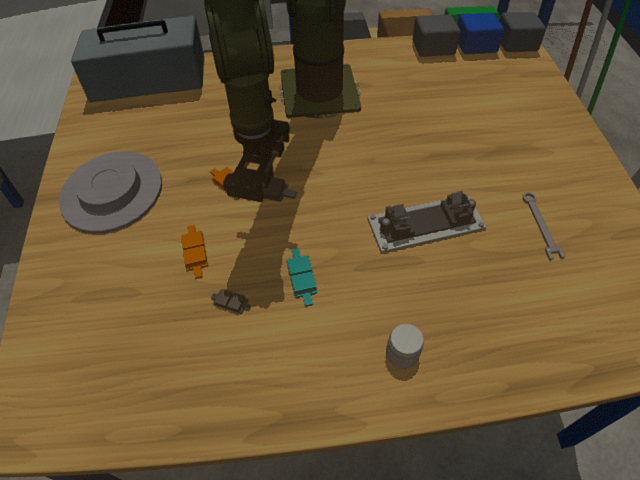

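The scene view shows the pad lifted in the gripper, with an ear visible at (290,192). The force reading of -3.2 N agrees with 0.33 kg. Carrying it over.

Request:
play_rows --targets '[{"jaw": 1,"dx": 0.02,"dy": -0.008,"dz": -0.005,"yaw": -0.052},{"jaw": 1,"dx": 0.034,"dy": -0.007,"dz": -0.005,"yaw": -0.052},{"jaw": 1,"dx": 0.035,"dy": -0.005,"dz": -0.005,"yaw": -0.052},{"jaw": 1,"dx": 0.035,"dy": -0.004,"dz": -0.002,"yaw": -0.052},{"jaw": 1,"dx": 0.035,"dy": -0.002,"dz": -0.002,"yaw": -0.052}]'

```text
clock: 4.3
tool_pos: [0.4716, -0.0116, 0.1366]
eef_rot: [0.754, 0.657, -0.003, 0.001]
contact_force: [-0.2, -0.2, -3.6]
opening: 0.516
```

```bash
python3 to.py .501 .1805 .14 7.23 6
```

```text
t 4.3 p [ 0.4716 -0.0116  0.1366] jaw -7.82 tilt [-0.0022 -0.0051 -1.    ] F [-0.2 -0.2 -3.6] open 0.516 q7 -0.64
delta tool [ 0.1943  0.003  -0.0045] yaw -0.2627
[ 0.032  0.    -0.001] -0.044
[ 0.032  0.002 -0.001] -0.044
[ 0.032  0.003 -0.001] -0.044
[ 0.032  0.005 -0.001] -0.044
[ 0.032  0.006 -0.001] -0.044
[ 0.032  0.008 -0.001] -0.044
```

Request:
play_rows --targets '[{"jaw": 1,"dx": 0.035,"dy": 0,"dz": -0.001,"yaw": -0.052},{"jaw": 1,"dx": 0.04,"dy": 0.002,"dz": -0.001,"yaw": -0.052},{"jaw": 1,"dx": 0.04,"dy": 0.004,"dz": -0.001,"yaw": -0.052},{"jaw": 1,"dx": 0.035,"dy": 0.006,"dz": -0.001,"yaw": -0.052},{"jaw": 1,"dx": 0.022,"dy": 0.006,"dz": -0.001,"yaw": -0.035}]'

```text
clock: 4.8
tool_pos: [0.4926, 0.1682, 0.1348]
eef_rot: [0.663, 0.748, -0.006, -0.002]
contact_force: [0.0, -0.3, -4.3]
opening: 0.516
```

```bash
python3 to.py .501 .1805 .14 7.23 4
```

```text
t 4.8 p [0.4926 0.1682 0.1348] jaw 6.87 tilt [-0.0108 -0.0071 -0.9999] F [ 0.  -0.3 -4.3] open 0.516 q7 -0.71
delta tool [ 0.0112  0.0097 -0.0054] yaw -0.0063
[ 0.003  0.002 -0.001] -0.002
[ 0.003  0.002 -0.001] -0.002
[ 0.003  0.002 -0.001] -0.002
[ 0.003  0.002 -0.001] -0.002
```

Request:
play_rows --targets '[{"jaw": 1,"dx": 0.004,"dy": 0.005,"dz": 0.01,"yaw": 0},{"jaw": 1,"dx": 0.003,"dy": 0.004,"dz": 0.015,"yaw": 0},{"jaw": 1,"dx": 0.001,"dy": 0.001,"dz": 0.01,"yaw": 0},{"jaw": 1,"dx": 0,"dy": 0,"dz": 0.005,"yaw": 0},{"jaw": 1,"dx": 0,"dy": 0,"dz": 0,"yaw": 0}]'

```text
clock: 5.3
tool_pos: [0.4991, 0.175, 0.0867]
eef_rot: [0.664, 0.748, -0.01, -0.003]
contact_force: [0.3, 0.6, -3.4]
opening: 0.517
```

```bash
python3 to.py .501 .1805 .085 7.23 ; python3 -c "
from h import *
for n in ('top','scene'):
    s=snap(n,n+'3')
a=cv2.imread('pics/top3.png')[200:360,60:300];b=cv2.imread('pics/scene3.png')[130:290,320:560]
cv2.imwrite('pics/g3.png',cv2.resize(np.vstack([a,b]),None,fx=1.8,fy=1.8,interpolation=cv2.INTER_CUBIC))
"
```

```text
t 5.3 p [0.4991 0.175  0.0867] jaw 6.81 tilt [-0.0177 -0.012  -0.9998] F [ 0.3  0.6 -3.4] open 0.517 q7 -0.75
delta tool [0.0053 0.0026 0.0016] yaw -0.0074
```

View pics/g3.png

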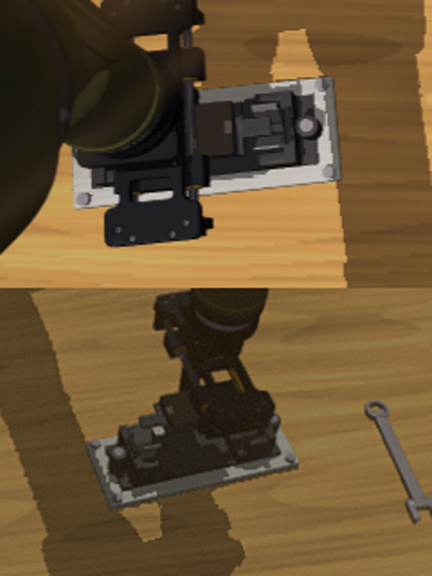

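```bash
cat > e.py <<'E'
import sys
from h import *
np.set_printoptions(suppress=True,precision=4)
z0,z1=float(sys.argv[2]),float(sys.argv[3])
for nm,C in (('top',np.array([.5006,.1798])),('scene',np.array([.5026,.1817]))):
    s=pickle.load(open(f'{nm}{sys.argv[1]}.pkl','rb'));P=cloud(s).reshape(-1,3)
    a=np.radians(97.23);Y=np.array([np.cos(a),np.sin(a)]);X=np.array([Y[1],-Y[0]])
    d=P[:,:2]-C;q=np.c_[d@X,d@Y,P[:,2]]
    g=q[(q[:,1]<-.049)&(q[:,1]>-.08)&(abs(q[:,0])<.025)&(q[:,2]>z0)&(q[:,2]<z1)]
    print(nm,len(g),'ear-: x5/50/95',np.percentile(g[:,0],[3,50,97]),'y',np.percentile(g[:,1],[1,50,99]),'z',np.median(g[:,2]))
    # lining
    g=q[(q[:,1]<-.02)&(q[:,1]>-.05)&(abs(q[:,0])<.03)&(q[:,2]>z0+.012)&(q[:,2]<z1+.015)]
    print('   lining x',np.percentile(g[:,0],[3,50,97]),'y',np.percentile(g[:,1],[1,99]),np.median(g[:,2]),len(g))
E
python3 e.py 3 .08 .097
```

```text
top 242 ear-: x5/50/95 [-0.0214 -0.0032  0.0161] y [-0.0763 -0.0591 -0.0492] z 0.08960685546665376
   lining x [-0.0247 -0.0031  0.0191] y [-0.0463 -0.0203] 0.10106470703187531 561
scene 123 ear-: x5/50/95 [-0.0191 -0.0017  0.0171] y [-0.0764 -0.0601 -0.0493] z 0.09012636901780902
   lining x [-0.0251 -0.0003  0.0198] y [-0.0464 -0.0206] 0.1016818455344457 278
```

Request:
play_rows --targets '[{"jaw": 1,"dx": 0.003,"dy": 0.0015,"dz": 0.002,"yaw": -0.004},{"jaw": 1,"dx": 0.002,"dy": 0.001,"dz": 0.002,"yaw": -0.003},{"jaw": 1,"dx": 0.001,"dy": 0.0005,"dz": 0.002,"yaw": 0},{"jaw": 1,"dx": 0,"dy": 0,"dz": 0.001,"yaw": 0},{"jaw": 1,"dx": 0,"dy": 0,"dz": 0,"yaw": 0}]'

```text
clock: 5.9
tool_pos: [0.5032, 0.1817, 0.0816]
eef_rot: [0.662, 0.75, -0.008, -0.002]
contact_force: [-0.0, -1.1, -2.7]
opening: 0.516
```

```bash
python3 to.py .5015 .1812 .036 7.23 ; python3 -c "
from h import *
for n in ('top','scene'):
    s=snap(n,n+'4')
"; python3 e.py 4 .076 .089
```

```text
t 5.9 p [0.5032 0.1817 0.0816] jaw 7.14 tilt [-0.0132 -0.0099 -0.9999] F [-0.  -1.1 -2.7] open 0.516 q7 -0.75
delta tool [ 0.0001 -0.0011  0.0456] yaw -0.0015
top 150 ear-: x5/50/95 [-0.0055  0.0021  0.0099] y [-0.0702 -0.0599 -0.0498] z 0.08442275233570207
   lining x [-0.02    0.0015  0.024 ] y [-0.0402 -0.0202] 0.09598410392248435 433
scene 77 ear-: x5/50/95 [-0.0063  0.0027  0.0096] y [-0.0701 -0.0596 -0.0491] z 0.08461256038216014
   lining x [-0.0199  0.004   0.0252] y [-0.0403 -0.0202] 0.09645765006863916 207
```

Request:
play_rows --targets '[{"jaw": 1,"dx": 0,"dy": -0.001,"dz": 0.004,"yaw": 0},{"jaw": 1,"dx": 0,"dy": -0.001,"dz": 0.005,"yaw": 0},{"jaw": 1,"dx": 0,"dy": 0,"dz": 0.006,"yaw": 0},{"jaw": 1,"dx": 0,"dy": 0,"dz": 0.006,"yaw": 0},{"jaw": 1,"dx": 0,"dy": 0,"dz": 0.004,"yaw": 0}]'

```text
clock: 6.5
tool_pos: [0.5008, 0.1812, 0.055]
eef_rot: [0.662, 0.75, -0.008, -0.002]
contact_force: [-0.8, -0.1, -3.8]
opening: 0.518
```

```bash
python3 to.py .5013 .1815 .033 7.23 
```

```text
t 6.5 p [0.5008 0.1812 0.055 ] jaw 7.14 tilt [-0.0126 -0.0096 -0.9999] F [-0.8 -0.1 -3.8] open 0.518 q7 -0.77
delta tool [0.0004 0.0009 0.022 ] yaw -0.0015
```

Request:
play_rows --targets '[{"jaw": 1,"dx": 0,"dy": 0,"dz": 0.004,"yaw": 0},{"jaw": 1,"dx": 0,"dy": 0,"dz": 0.004,"yaw": 0},{"jaw": 1,"dx": 0,"dy": 0,"dz": 0.004,"yaw": 0},{"jaw": 1,"dx": 0,"dy": 0,"dz": 0.003,"yaw": 0},{"jaw": 1,"dx": 0,"dy": 0,"dz": 0.002,"yaw": 0}]'

```text
clock: 7.0
tool_pos: [0.502, 0.1818, 0.0381]
eef_rot: [0.662, 0.75, -0.006, -0.001]
contact_force: [-1.2, -0.2, 1.0]
opening: 0.515
```

```bash
python3 to.py .5013 .1815 .033 7.23 
```

```text
t 7.0 p [0.502  0.1818 0.0381] jaw 7.16 tilt [-0.0093 -0.0086 -0.9999] F [-1.2 -0.2  1. ] open 0.515 q7 -0.79
delta tool [-0.0001 -0.0006  0.0051] yaw -0.0013
```

Request:
play_rows --targets '[{"jaw": 1,"dx": 0,"dy": 0,"dz": 0.002,"yaw": 0},{"jaw": 1,"dx": 0,"dy": 0,"dz": 0.002,"yaw": 0},{"jaw": 1,"dx": 0,"dy": 0,"dz": 0.002,"yaw": 0},{"jaw": 1,"dx": 0,"dy": 0,"dz": 0.002,"yaw": 0},{"jaw": 1,"dx": 0,"dy": 0,"dz": 0.002,"yaw": 0}]'

```text
clock: 7.5
tool_pos: [0.5019, 0.1817, 0.0332]
eef_rot: [0.662, 0.75, -0.005, 0.001]
contact_force: [-5.0, -2.0, 22.3]
opening: 0.519
```

```bash
python3 to.py .5013 .1815 .033 7.23 
```

```text
t 7.5 p [0.5019 0.1817 0.0332] jaw 7.17 tilt [-0.0058 -0.0093 -0.9999] F [-5.  -2.  22.3] open 0.519 q7 -0.79
delta tool [-0.0001 -0.0006  0.0002] yaw -0.0011
```

```bash
python3 -c "
from h import *
for n in ('top','scene'):
    s=snap(n,n+'5')
a=cv2.imread('pics/top5.png')[200:360,60:300];b=cv2.imread('pics/scene5.png')[130:290,320:560]
cv2.imwrite('pics/g5.png',cv2.resize(np.vstack([a,b]),None,fx=1.8,fy=1.8,interpolation=cv2.INTER_CUBIC))
"; python3 e.py 5 .030 .040; python3 to.py .5013 .1815 .033 7.23
```

```text
top 174 ear-: x5/50/95 [-0.0181  0.0006  0.0094] y [-0.0762 -0.0609 -0.0493] z 0.03528994935762614
   lining x [-0.0205  0.0006  0.0228] y [-0.04   -0.0202] 0.04756742538711567 361
scene 60 ear-: x5/50/95 [-0.0108 -0.0027  0.0101] y [-0.0727 -0.0619 -0.0494] z 0.03646490568362509
   lining x [-0.0213  0.0025  0.0233] y [-0.0402 -0.0204] 0.04821496528209768 180
t 7.6 p [0.5019 0.1817 0.0333] jaw 7.17 tilt [-0.0057 -0.0093 -0.9999] F [-4.4 -1.9 22.7] open 0.517 q7 -0.79
delta tool [-0.0001 -0.0006  0.0003] yaw -0.0011
```

View pics/g5.png

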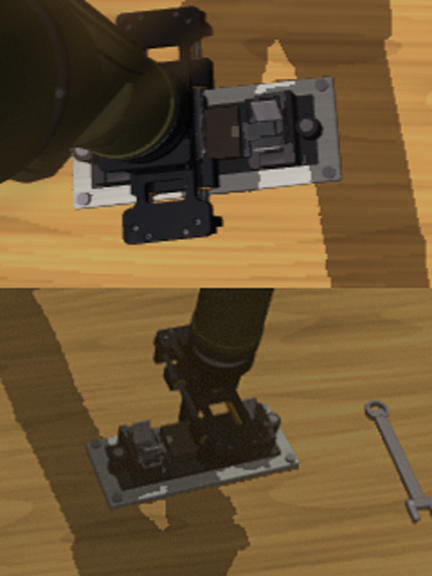

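The near ear sits in its slot (top panel near (265,130)). The lining top is at 48 mm, which is home height, with 22 N on the tool. Relax and release.

Request:
play_rows --targets '[{"jaw": 1,"dx": 0,"dy": 0,"dz": 0,"yaw": 0},{"jaw": 1,"dx": 0,"dy": 0,"dz": 0,"yaw": 0},{"jaw": 0.2,"dx": 0,"dy": 0,"dz": 0,"yaw": 0},{"jaw": 0.15,"dx": 0,"dy": 0,"dz": 0,"yaw": 0},{"jaw": 0.15,"dx": 0,"dy": 0,"dz": 0,"yaw": 0}]'

```text
clock: 8.1
tool_pos: [0.5024, 0.1819, 0.033]
eef_rot: [0.662, 0.75, -0.005, 0.001]
contact_force: [-0.9, 0.6, 0.6]
opening: 0.766
```

```bash
python3 to.py .5013 .1815 .033 7.23; python3 -c "
from h import *
for n in ('top','scene'):
    s=snap(n,n+'6')
"; python3 e.py 6 .030 .040
```

```text
t 8.1 p [0.5024 0.1819 0.033 ] jaw 7.16 tilt [-0.0048 -0.0085 -1.    ] F [-0.9  0.6  0.6] open 0.766 q7 -0.79
delta tool [-0.0002 -0.0012  0.0001] yaw -0.0013
top 169 ear-: x5/50/95 [-0.0184  0.0005  0.0142] y [-0.076  -0.0602 -0.0493] z 0.03562863819422124
   lining x [-0.0215  0.0003  0.0221] y [-0.0401 -0.0202] 0.047697042269079726 366
scene 64 ear-: x5/50/95 [-0.0152 -0.0029  0.0104] y [-0.0743 -0.0624 -0.0492] z 0.03637885426263887
   lining x [-0.0207  0.0015  0.0236] y [-0.0401 -0.0204] 0.04823727818799817 180
```

Jaws are clear, force is near zero and the pad hasn't moved. Retreat straight up.

Request:
play_rows --targets '[{"jaw": 0.1,"dx": 0,"dy": -0.001,"dz": -0.01,"yaw": 0},{"jaw": 0.1,"dx": 0,"dy": 0,"dz": -0.02,"yaw": 0},{"jaw": 0.1,"dx": 0,"dy": 0,"dz": -0.03,"yaw": 0},{"jaw": 0,"dx": 0,"dy": 0,"dz": -0.04,"yaw": 0},{"jaw": 0,"dx": 0,"dy": 0,"dz": -0.04,"yaw": 0}]'

```text
clock: 8.7
tool_pos: [0.4985, 0.1815, 0.1748]
eef_rot: [0.661, 0.75, -0.01, -0.001]
contact_force: [0.2, 0.1, -0.3]
opening: 0.998
```

Request:
play_rows --targets '[{"jaw": 0,"dx": -0.03,"dy": 0,"dz": -0.02,"yaw": 0},{"jaw": 0,"dx": -0.045,"dy": 0,"dz": 0,"yaw": 0},{"jaw": 0,"dx": -0.045,"dy": 0,"dz": 0,"yaw": 0},{"jaw": 0,"dx": -0.045,"dy": 0,"dz": 0,"yaw": 0},{"jaw": 0,"dx": -0.045,"dy": 0,"dz": 0,"yaw": 0}]'

```text
clock: 9.2
tool_pos: [0.5304, -0.0214, 0.2082]
eef_rot: [0.654, 0.756, -0.0, 0.002]
contact_force: [0.8, 0.0, 0.1]
opening: 1.003
```

Request:
play_rows --targets '[{"jaw": 0,"dx": -0.045,"dy": 0,"dz": 0,"yaw": 0},{"jaw": 0,"dx": -0.03,"dy": 0,"dz": 0,"yaw": 0},{"jaw": 0,"dx": -0.01,"dy": 0,"dz": 0,"yaw": 0},{"jaw": 0,"dx": 0,"dy": 0,"dz": 0,"yaw": 0},{"jaw": 0,"dx": 0,"dy": 0,"dz": 0,"yaw": 0}]'

```text
clock: 9.7
tool_pos: [0.5412, -0.1157, 0.2111]
eef_rot: [0.659, 0.753, -0.001, 0.004]
contact_force: [0.1, 0.8, 0.4]
opening: 1.001
```

```bash
python3 to.py .5013 .1815 .033 7.23; python3 -c "
from h import *
for n in ('top','scene'):
    s=snap(n,n+'7')
a=cv2.imread('pics/top7.png')[200:360,60:300];b=cv2.imread('pics/scene7.png')[130:290,320:560]
cv2.imwrite('pics/g7.png',cv2.resize(np.vstack([a,b]),None,fx=1.8,fy=1.8,interpolation=cv2.INTER_CUBIC))
a=np.radians(97.23);Y=np.array([np.cos(a),np.sin(a)]);X=np.array([Y[1],-Y[0]])
for nm,C in (('top',np.array([.5006,.1798])),('scene',np.array([.5026,.1817]))):
    P=cloud(pickle.load(open(nm+'7.pkl','rb'))).reshape(-1,3);d=P[:,:2]-C;q=np.c_[d@X,d@Y,P[:,2]]
    g=q[(abs(q[:,0])<.035)&(abs(q[:,1])<.045)&(abs(q[:,2]-.048)<.006)]
    print(nm,len(g),cv2.minAreaRect((g[:,:2]*1000).astype(np.float32)))
    A=np.c_[g[:,:2],np.ones(len(g))];print('plane',np.linalg.lstsq(A,g[:,2],rcond=None)[0].round(4))
    for s in(-1,1):
        e=q[(abs(q[:,0])<.005)&(s*q[:,1]>.05)&(s*q[:,1]<.066)&(q[:,2]>.02)&(q[:,2]<.05)];print('ear',s,len(e),np.median(e[:,2]).round(4))
"
```

```text
t 9.7 p [ 0.5412 -0.1157  0.2111] jaw 7.62 tilt [ 0.0041 -0.007  -1.    ] F [0.1 0.8 0.4] open 1.001 q7 -0.12
delta tool [ 0.3012 -0.0006  0.1758] yaw 0.0068
top 1372 ((0.7074718475341797, 0.11144638061523438), (80.74121856689453, 46.17768859863281), 89.90151977539062)
plane [ 0.0012 -0.0056  0.0477]
ear -1 59 0.0363
ear 1 59 0.0354
scene 656 ((0.4755268096923828, 0.2646369934082031), (48.88404846191406, 80.68547821044922), 0.15598668158054352)
plane [-0.018   0.003   0.0481]
ear -1 7 0.0374
ear 1 20 0.0362
```

View pics/g7.png

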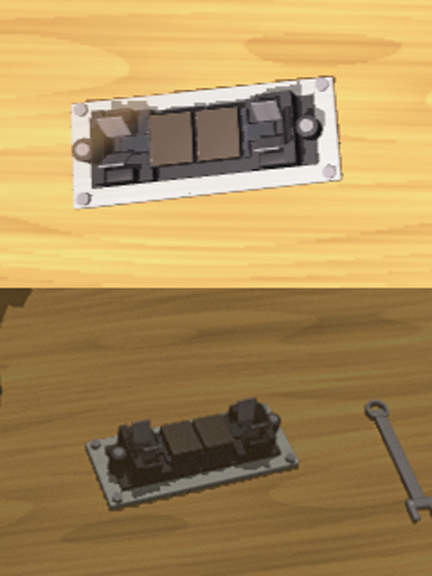

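The pad sits lining-up and centred within 1 mm in the bracket, at (195,137) in the top panel. Ear tops are at about 36 mm, which is the 30 mm ledge plus 6 mm of plate. Both ears are level and the gripper is clear. Handing in.

```bash
python3 -c "
from h import *
print(r.finish_job())"
```

```text
the job is handed in; nothing more can be done
None
```

The larger brake pad is fitted in the caliper bracket, lining side up, and the job was handed in at about 10 s of the 38 s allowed.

I gripped the pad across its 46 mm width, carried it over the bracket and corrected its position from the camera images. I then lowered it slowly between the spring clips, let go and moved the arm clear.

**Last checks:**
- **Centring:** the pad is within about 1 mm of the bracket's centre as I measured it, and turned less than 0.3° from the bracket's length.
- **Height:** the lining top is at about 48 mm and both ear tops are at about 36 mm, which is where they should be when fully home.
- **Flatness:** the tilt is about 0.006 rad by the top camera and 0.018 rad by the scene camera, which had fewer points. Both are under the 0.05 rad limit.
- **Force:** the tool read near zero both when I opened the jaws and after I moved away.

**What disagreed or went unchecked:**
- The two cameras differed by 2–3 mm in absolute position, so I worked from the pad's position relative to the bracket in each view.
- The press at the seat peaked at about 22 N, above the suggested 5–15 N but below the 40 N and 120 N limits.
- I did not measure the smaller pad and the tin again at the end. The arm never went near either of them.

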